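# Seat a valve coil in its test nest and hold the field probe in its bore

## Task

Set the round valve coil down into the ring of the test nest, upright and fully home, with its connector between the two cheeks of the contact fork, and let go of it; do not drop it in. Then lift the field probe out of its zero chamber and lower its stem from above into the bore of the seated coil without the probe ever touching the coil. Finish while still holding the probe there in the gripper, upright and still, its stem centred in the bore and its tip half-way down the coil; leave all the other things on the bench where they are.

Things in the scene. Friction and masses are not known exactly. Their poses are not given: they have to be found in the camera images.
- coil_center (a point): round black valve coil, loose, about 0.25 kg, upright on the bench: 46 mm across, 54 mm high; this point half-way up on its axis. z (up): axis of its through bore, 24 mm across. x: to its connector, which starts up to 65 degrees either side of world +x. Raised flat pads on its +y and -y sides, to grip: 48 mm over both, 26 mm wide, 15 to 51 mm above the underside
- coil_connector (a point): the coil's side connector: a block 18 mm wide (y), reaching to 46 mm from the coil's axis, 18 to 36 mm above the coil's underside; this point is 40 mm from the axis along x, at half the coil's height. Two thin brass blades hang 9 mm below it
- nest_seat (a point): the test nest, fixed, turned up to 17 degrees: point where the coil's underside centre rests, 12 mm above the bench on an aluminium base (x -56 to +68, y +-42 mm about this point). z up, x to the contact fork. Around it a white locating ring, bore 52 mm (3 mm free all round the coil), 68 mm across, 8 mm high above the seat
- nest_fork (a point): middle of the nest's contact fork, 47 mm along x from the seat's axis and 18 mm above the seat: two upright grey cheeks, 22 mm long (x), 24 mm apart inside (3 mm free each side of the connector), tops flared and 32 mm above the seat; the block between them is 9 mm above the seat
- chamber_top (a point): centre of the top of the zero chamber, fixed: a steel tube 40 mm across on a black round foot 64 mm across, top 80 mm above the bench, with an upright hole 13 mm across and 72 mm deep. The probe's stem stands in it, its grip body resting on the top
- probe_grip (a point): centre of the grip body of the field probe, loose, about 0.12 kg, upright in the zero chamber: a grey box 30 mm (x) by 22 mm (y) by 78 mm high (z, up), display on its -x face; this point is half-way up, 39 mm above its underside. Grip it across the 22 mm. Turned up to 35 degrees at the start
- probe_tip (a point): lower end of the probe's stem: a straight round rod 8 mm across on the axis of the grip body, reaching 72 mm below the body's underside, so this point is 111 mm below probe_grip
- small_coil_a: small square black coil, 30 x 30 x 38 mm, standing; a bystander, leave it alone
- small_coil_b: second small square black coil, 30 x 30 x 38 mm, standing; a bystander, leave it alone
- coil_nut: steel ring nut, 34 mm across, 11 mm high, lying flat; a bystander, leave it alone
- screwdriver: screwdriver lying on the bench; a bystander, leave it alone
- tape_roll: roll of black tape lying flat, 90 mm across, 19 mm high; a bystander, leave it alone
- spray_can: upright spray can, 52 mm across, 150 mm high; a bystander, leave it alone
- phone: black mobile phone lying flat, 72 x 150 x 9 mm; a bystander, leave it alone
Mind the look-alikes: they are no part of the job. Leave any orange, pink or turquoise look-alike of the part that bears nest_seat alone.

How it is judged:
By the outcome, as a careful person would: the job done as asked, in the order asked, and still so for the second after the job is handed in, while the arm keeps its last pose, push and grip.
It also fails if it takes over 64 s, if anything falls off the work surface, if the arm or the gripper's body presses on something with over 40 N, if the wrist force passes 120 N, or if a joint passes its speed limit or range.

## Robot

A 6-joint arm with a two-finger parallel gripper is mounted at the origin on the work surface. World frame = base frame: x ahead of the robot, y to its left, z up, the work surface at z = 0. Lengths are in m, angles in rad, forces in N, time in s.
With the tool pointing down it reaches from about 0.2 to 0.875 m from the base axis. Payload 3.4 kg.
Tool frame: the origin (TCP) lies at the very end of the fingers, on their centre line; the grasp point (between the pads) lies 19 mm behind it; z points along the fingers, y is the line along which they close (so a half turn about z gives the same grasp; the last joint's range is limited). The gripper opens to 94 mm and grips with 3 to 60 N. Pads are 16 mm wide; open, the fingers measure 119 mm over their backs; the gripper's body (75 mm by 177 mm) begins 78 mm behind the grasp point.
Start: joints at [-1.337, 0.276, 1.505, -0, 1.361, -0.121], TCP at [0.2, -0.539, 0.168] pointing down, gripper open.
Joint ranges: [-2.89, 2.89], [-0.75, 2.08], [0.22, 2.7], [-1.18, 4.32], [0.11, 2.71], [-2.7, 2.7]. Speed limits (rad/s): [2.57, 2.57, 3.14, 3.14, 3.14, 3.14].

## Interface

Orientations are given as a unit quaternion [x, y, z, w].
In Python, from station import * gives the robot as it stands. The module is installed in compiled form; this text tells all that it offers.
- The arm moves only by the tool step_arm, never from a script. Its argument "series" is a list of rows, each an object with "dp": the shift along the tool's x, y, z in m, a list of three; "dr": the turn, a rotation vector about the tool's x, y, z in degrees, a list of three. In form: [{"dp": [x, y, z], "dr": [rx, ry, rz]}, ...]. A call has 1 to 8 rows; each row is the pose to reach, as a shift and turn from the pose commanded when the call began, along the tool's axes at that moment; what a row does not reach only later rows make up. A row lasts 1/10 s, in which the tool goes at most 50 mm and 8.59 degrees, less where a joint would pass 70% of its speed; a pose out of reach is approached as far as the arm can. A call with a gripper value outside its range is refused whole. "hand" is the finger opening in m, from 0 to 0.094, set as the call begins (left out, the last holds). The fingers move at their own pace and stop on an object; the grip force is fixed at half the most. Time passes only in rows, so rows that repeat a pose let the fingers close. It gives the time, the measured TCP pose, the force, the opening and the grip force at its end, in the units of the state.
- get_state(): the state, without advancing time (a new reading comes with each control period).
- camera(name): name is "scene" or "side" or "wrist"; returns (picture, depth): 400x640x3 uint8, red, green, blue; 400x640 float32, m along the optical axis (not along the pixel's ray), 0 where there is no reading.
- camera_model(name): a dict with "fov_y" (degrees; the focal length in pixels is half the picture's height over the tangent of half this angle, whatever the lens; pixels are square), "cx", "cy" (the principal point, pixels), "R" (3x3) and "t" (3): a world point X has camera coordinates R X + t; the wrist camera has in their place "hand_eye" (4x4, takes a point from camera to tool coordinates, whose origin is the TCP and whose axes are the flange's). Camera axes: x right, y down, z forward; pixel columns grow to the right and rows downward; lengths in m; the calibration is good to about 2 mm. A picture is of the moment at which its call begins: read the wrist's pose just before it. camera_model takes no time and is no camera call.
- sign_off(): hands the job in; it is judged then, once.
Trained networks look in the newest picture that a camera, given by its name, has taken for a name from the list of things; names that differ only in an ending like _2 or _b are one class to them, and where a whole thing is asked for, a point or a joint stands for the part that bears it (a point fixed in the world has none). Each returns a list of dicts, best first, with "conf" (0 to 1); they miss things now and then, are a little off and sometimes report something else, mostly with a low value. They report only what shows in the picture. A call takes as long as a camera call. They do not tell look-alikes from the thing itself.
- boxes_of(name, camera): "point" ([x, y, z] in m, in the coordinates of the camera as it stood for that picture, good to about 4 mm: the middle of the surface that is visible of it).
- regions_of(name, camera): "pixels" (400x640 bool, what is visible of it).
- pinpoint(name, camera): "point" ([x, y, z] in m, in the coordinates of the camera as it stood for that picture, good to about 4 mm: a listed point, or the origin of a listed thing).
The state is a dict: "time_s": time; "joints": joint angles; "dq": joint speeds; "effort": joint torques, N m; "ee_pos": TCP position; "eef_rot": TCP orientation; "contact_force": force on the tool from outside, world axes, zero at the start; "wrist_torque": the same for the moment, N m; "opening": finger opening in m; "finger_force": force on a finger pad.
Only numpy, scipy, OpenCV 4.12 (cv2) and the standard library are available. Lean on these libraries where they do the work, as an engineer would, in place of code of your own. Each camera call takes 0.05 s, during which the arm holds its last target. There are 200 camera calls.

## Working session

There is one attempt and no reset: what is moved stays moved. The work goes in short steps, Python scripts to look and compute and a tool call to move; the robot and the scene stay as the last step left them, time stands still between calls to the robot, and variables do not carry over. Pictures are saved under pics/ and viewed, at most 11 in all, crops included, and the job is handed in when it is done.

Besides the shell and the picture viewer there is one more tool, called after "Request:" by a JSON object that holds its "fn" and its "kwargs". step_arm: Moves the arm, as the interface text tells. Its arguments: {"type":"object","properties":{"series":{"type":"array"},"hand":{"type":"number"}},"required":["series"]}

```bash
mkdir -p pics
cat > h.py <<'E'
from station import *
import numpy as np, cv2
from scipy.spatial.transform import Rotation as Rn
def cam(n):
    m=camera_model(n)
    f=200/np.tan(np.radians(m['fov_y']/2))
    if 'R' in m:
        R=np.array(m['R']);t=np.array(m['t']); Rw=R.T; tw=-R.T@t
    else:
        s=get_state(); H=np.array(m['hand_eye']); Rt=Rn.from_quat(s['eef_rot']).as_matrix()
        Rw=Rt@H[:3,:3]; tw=Rt@H[:3,3]+np.array(s['ee_pos'])
    return f,m['cx'],m['cy'],Rw,tw
def shot(n,path=None):
    c=cam(n); p,d=camera(n)
    if path: cv2.imwrite(path,cv2.cvtColor(p,cv2.COLOR_RGB2BGR))
    return c,p,d
def cloud(c,d):
    f,cx,cy,Rw,tw=c
    v,u=np.mgrid[:400,:640]
    P=np.stack([(u-cx)/f*d,(v-cy)/f*d,d],-1)
    return P@Rw.T+tw
def find(name,n,c):
    r=[(round(x['conf'],2),np.round(c[3]@np.array(x['point'])+c[4],4)) for x in pinpoint(name,n)]
    print(n,name,r[:4]); return r
def yaw():
    s=get_state(); return Rn.from_quat(s['eef_rot']).as_matrix()
E
python3 - <<'E'
from h import *
for n in ['scene','side']:
    c,p,d=shot(n,f'pics/{n}0.png'); print(n,c[4])
    for k in ['coil_center','coil_connector','nest_seat','nest_fork','chamber_top','probe_grip','probe_tip']: find(k,n,c)
a=cv2.imread('pics/scene0.png')
s=get_state();print(s['time_s'],s['ee_pos'],s['eef_rot'],yaw().round(3))
print(camera_model('wrist'))
E
```

```text
scene [ 1.16257952 -0.44423108  0.90972451]
scene coil_center [(0.62, array([0.4681, 0.3086, 0.0258]))]
scene coil_connector [(0.72, array([0.5075, 0.3211, 0.029 ]))]
scene nest_seat [(0.93, array([ 0.4323, -0.3842,  0.0095])), (0.93, array([ 0.234 , -0.2549,  0.0149])), (0.68, array([ 0.4168, -0.1635,  0.0163])), (0.64, array([0.2776, 0.2289, 0.0114]))]
scene nest_fork [(0.87, array([ 0.4719, -0.175 ,  0.0295])), (0.72, array([ 0.2809, -0.2583,  0.0291])), (0.68, array([ 0.4807, -0.4066,  0.0322])), (0.68, array([0.3251, 0.2175, 0.0289]))]
scene chamber_top [(0.91, array([ 0.5805, -0.285 ,  0.0789]))]
scene probe_grip [(0.64, array([ 0.5795, -0.2802,  0.1154]))]
scene probe_tip [(0.18, array([ 0.5261, -0.0038,  0.0275]))]
side [0.40794959 0.71732039 0.6724942 ]
side coil_center [(0.98, array([0.4657, 0.3062, 0.0313])), (0.48, array([ 7.116e-01, -3.207e-01, -6.000e-04]))]
side coil_connector [(0.97, array([0.5017, 0.3297, 0.0258])), (0.52, array([ 0.5751, -0.2796,  0.1204])), (0.31, array([ 6.148e-01, -1.581e-01,  6.000e-04]))]
side nest_seat [(0.95, array([ 0.4239, -0.1642,  0.0102]
[... 511 characters left out ...]
0.5771, -0.2815,  0.1163])), (0.29, array([ 0.716 ,  0.2819, -0.0009]))]
side probe_tip []
0.8 [ 0.19978174 -0.53923597  0.16844495] [9.84301489e-01 1.76495237e-01 2.78806920e-06 9.83029558e-05] [[ 0.938  0.347  0.   ]
 [ 0.347 -0.938 -0.   ]
 [-0.     0.    -1.   ]]
{'fov_y': 67.81831518117113, 'cx': 316.8554206643673, 'cy': 204.9613964721947, 'hand_eye': array([[ 2.85024831e-04, -9.68187043e-01, -2.50227433e-01,
         7.22290272e-02],
       [ 9.99999810e-01,  4.12878340e-04, -4.58457657e-04,
         5.26488814e-04],
       [ 5.47186250e-04, -2.50227255e-01,  9.68186977e-01,
        -2.15743605e-01],
       [ 0.00000000e+00,  0.00000000e+00,  0.00000000e+00,
         1.00000000e+00]])}
```

View pics/scene0.png

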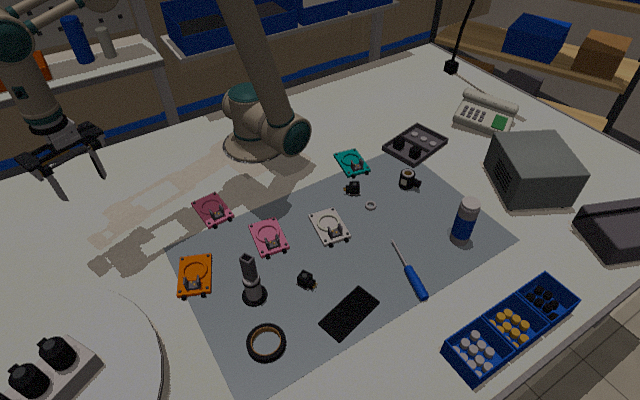

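View pics/side0.png

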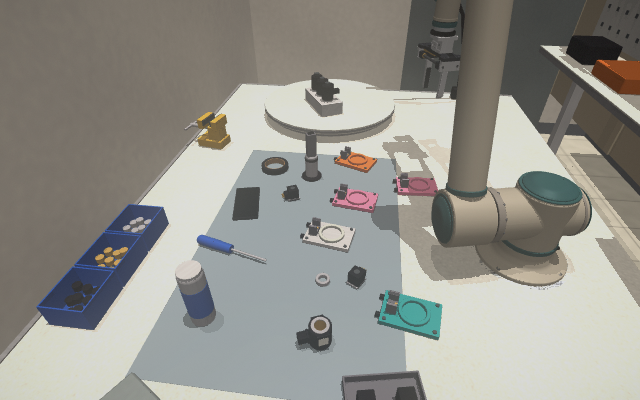

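The scene picture shows the coil near (408,178), the true aluminium nest with its white ring near (330,228), and the chamber with the probe near (252,280). In the side picture these are near (318,330), (328,235) and (311,158). The orange, pink and turquoise nests are decoys. So the nest is at about (0.479, 0.000) and the coil at about (0.467, 0.307).

```bash
cat >> h.py <<'E'
def go(x,y,z,yawdeg):
    s=get_state(); R=Rn.from_quat(s['eef_rot']); a=np.radians(yawdeg)
    T=np.array([[np.cos(a),np.sin(a),0],[np.sin(a),-np.cos(a),0],[0,0,-1]])
    dp=R.inv().apply(np.array([x,y,z])-s['ee_pos']); dr=(R.inv()*Rn.from_matrix(T)).as_rotvec(degrees=True)
    print('t',round(s['time_s'],2),'pos',np.round(s['ee_pos'],4),'dp',dp.round(4),'dr',dr.round(2),'q',np.round(s['joints'],2))
E
python3 -c "
from h import *
go(.48,0,.25,0)"
```

```text
t 0.8 pos [ 0.1998 -0.5392  0.1684] dp [ 0.4501 -0.4083 -0.0816] dr [ 1.000e-02 -0.000e+00  2.033e+01] q [-1.34  0.28  1.5  -0.    1.36 -0.12]
```

Request:
{"fn": "step_arm", "kwargs": {"series": [{"dp":[0.45,-0.408,-0.082],"dr":[0,0,20.3]},{"dp":[0.45,-0.408,-0.082],"dr":[0,0,20.3]},{"dp":[0.45,-0.408,-0.082],"dr":[0,0,20.3]},{"dp":[0.45,-0.408,-0.082],"dr":[0,0,20.3]},{"dp":[0.45,-0.408,-0.082],"dr":[0,0,20.3]},{"dp":[0.45,-0.408,-0.082],"dr":[0,0,20.3]},{"dp":[0.45,-0.408,-0.082],"dr":[0,0,20.3]},{"dp":[0.45,-0.408,-0.082],"dr":[0,0,20.3]}]}}

```text
time_s: 1.6
ee_pos: [0.3832, -0.1858, 0.2225]
eef_rot: [1.0, -0.0, 0.001, 0.0]
contact_force: [0.7, 0.5, -0.4]
opening: 0.0941
finger_force: 0.0
```

```bash
python3 -c "
from h import *
go(.48,0,.25,0)"
```

```text
t 1.6 pos [ 0.3832 -0.1858  0.2225] dp [ 0.0968 -0.1857 -0.0275] dr [ 0.04 -0.06 -0.  ] q [-0.62  0.02  1.69 -0.    1.43  0.96]
```

Request:
{"fn": "step_arm", "kwargs": {"series": [{"dp":[0.097,-0.186,-0.028],"dr":[0,0,0]},{"dp":[0.097,-0.186,-0.028],"dr":[0,0,0]},{"dp":[0.097,-0.186,-0.028],"dr":[0,0,0]},{"dp":[0.097,-0.186,-0.028],"dr":[0,0,0]},{"dp":[0.097,-0.186,-0.028],"dr":[0,0,0]},{"dp":[0.097,-0.186,-0.028],"dr":[0,0,0]},{"dp":[0.097,-0.186,-0.028],"dr":[0,0,0]}]}}

```text
time_s: 2.3
ee_pos: [0.4788, -0.0024, 0.2495]
eef_rot: [1.0, 0.0, -0.001, 0.001]
contact_force: [-0.1, 0.1, -0.2]
opening: 0.0938
finger_force: 0.0
```

```bash
python3 -c "
from h import *
c,p,d=shot('wrist','pics/w1.png')
for k in ['nest_seat','nest_fork','coil_center','coil_connector']: find(k,'wrist',c)
np.savez('w1.npz',p=p,W=cloud(c,d))
go(.47,.305,.25,25)"
```

```text
wrist nest_seat [(0.98, array([0.4823, 0.0059, 0.0111])), (0.92, array([ 0.4193, -0.1626,  0.0107])), (0.87, array([ 0.4324, -0.3849,  0.0072])), (0.62, array([0.2796, 0.2242, 0.0154]))]
wrist nest_fork [(0.8, array([ 0.5284, -0.0069,  0.0286])), (0.77, array([ 0.2802, -0.2567,  0.032 ])), (0.75, array([ 0.4745, -0.4043,  0.0276])), (0.71, array([0.3235, 0.2155, 0.0292]))]
wrist coil_center [(0.63, array([0.4699, 0.3061, 0.03  ])), (0.63, array([ 0.4793,  0.1525, -0.0024])), (0.38, array([ 0.5282, -0.0041,  0.0259]))]
wrist coil_connector [(0.56, array([0.5061, 0.3231, 0.0255])), (0.26, array([0.4816, 0.0072, 0.0083]))]
t 2.55 pos [ 0.479  -0.0028  0.2498] dp [-9.600e-03 -3.078e-01 -3.000e-04] dr [ 2.000e-02  2.000e-02 -2.511e+01] q [-0.15  0.09  1.54 -0.    1.51  1.42]
```

View pics/w1.png

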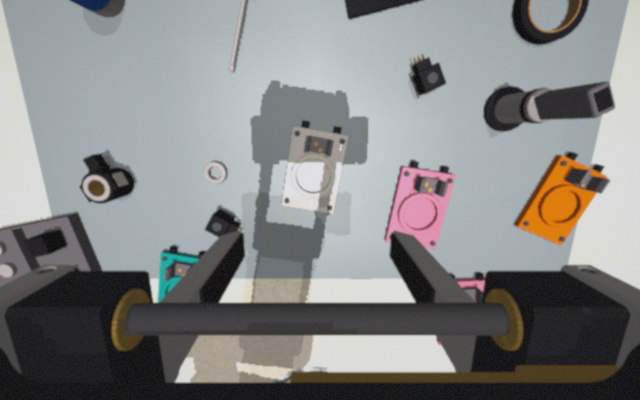

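The wrist picture shows the white nest at (315,175) with its fork at (319,147), the coil at (97,187) with its connector up at (95,163), and the probe at (550,105). I'll go above the coil.

Request:
{"fn": "step_arm", "kwargs": {"series": [{"dp":[0,-0.308,0.03],"dr":[0,0,-25]},{"dp":[0,-0.308,0.03],"dr":[0,0,-25]},{"dp":[0,-0.308,0.03],"dr":[0,0,-25]},{"dp":[0,-0.308,0.03],"dr":[0,0,-25]},{"dp":[0,-0.308,0.03],"dr":[0,0,-25]},{"dp":[0,-0.308,0.03],"dr":[0,0,-25]},{"dp":[0,-0.308,0.03],"dr":[0,0,-25]},{"dp":[0,-0.308,0.03],"dr":[0,0,-25]}]}}

```text
time_s: 3.35
ee_pos: [0.4792, 0.307, 0.2192]
eef_rot: [0.976, 0.218, -0.001, 0.0]
contact_force: [0.5, -0.7, 0.1]
opening: 0.0937
finger_force: 0.0
```

```bash
python3 -c "
from h import *
c,p,d=shot('wrist','pics/w2.png')
for k in ['coil_center','coil_connector','spray_can']: find(k,'wrist',c)
W=cloud(c,d); np.savez('w2.npz',p=p,W=W)
m=(abs(W[...,0]-.47)<.07)&(abs(W[...,1]-.307)<.07)&(d>0)
t=W[m&(W[...,2]>.048)&(W[...,2]<.07)]
print(len(t),np.percentile(t[:,2],[5,50,95])); 
(cx,cy),r=cv2.minEnclosingCircle(t[:,:2].astype(np.float32)); print('top',cx,cy,r)
k=W[m&(W[...,2]>.030)&(W[...,2]<.042)]; 
rr=np.hypot(k[:,0]-cx,k[:,1]-cy); k=k[rr>.03]; print(len(k),k.mean(0),np.degrees(np.arctan2(k[:,1].mean()-cy,k[:,0].mean()-cx)),np.hypot(k[:,0]-cx,k[:,1]-cy).max())
go(cx,cy,.15,25)"
```

```text
wrist coil_center [(0.57, array([0.4702, 0.3084, 0.0296]))]
wrist coil_connector [(0.83, array([0.5077, 0.3225, 0.0276])), (0.55, array([0.4058, 0.1452, 0.0042])), (0.3, array([ 0.6125, -0.1586, -0.0017]))]
wrist spray_can [(0.87, array([ 0.7252,  0.2839, -0.001 ]))]
756 [0.04969016 0.05208077 0.05419648]
top 0.46968820691108704 0.3081880807876587 0.026546798646450043
169 [0.50452556 0.3238914  0.03500875] 24.26400030823256 0.04692964220657145
t 3.55 pos [0.4798 0.3046 0.2202] dp [-0.0077 -0.0076  0.0702] dr [ 0.05 -0.01 -0.1 ] q [ 0.44  0.24  1.43 -0.    1.47  1.58]
```

View pics/w2.png

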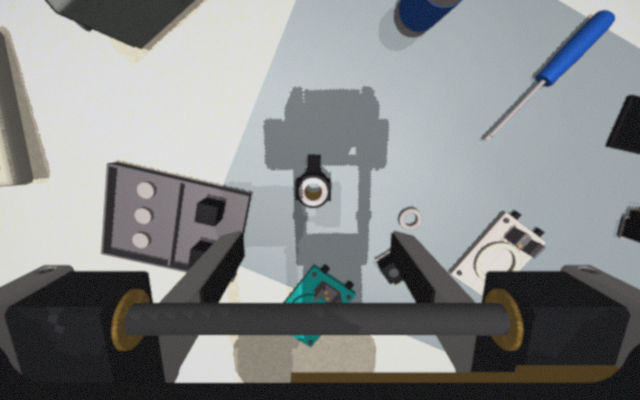

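The coil is centred at (314,190) in the picture, with its connector straight up at (314,162), so tool x is already aligned with it. The path down is clear. I'll descend with TCP at 17 mm and grip.

Request:
{"fn": "step_arm", "kwargs": {"series": [{"dp":[-0.008,-0.0075,0.05],"dr":[0,0,0.7]},{"dp":[-0.008,-0.0075,0.1],"dr":[0,0,0.7]},{"dp":[-0.008,-0.0075,0.14],"dr":[0,0,0.7]},{"dp":[-0.008,-0.0075,0.175],"dr":[0,0,0.7]},{"dp":[-0.008,-0.0075,0.195],"dr":[0,0,0.7]},{"dp":[-0.008,-0.0075,0.203],"dr":[0,0,0.7]},{"dp":[-0.008,-0.0075,0.203],"dr":[0,0,0.7]}]}}

```text
time_s: 4.25
ee_pos: [0.469, 0.3086, 0.0165]
eef_rot: [0.978, 0.21, -0.001, 0.0]
contact_force: [0.0, 0.5, -0.6]
opening: 0.0941
finger_force: 0.0
```

Request:
{"fn": "step_arm", "kwargs": {"series": [{"dp":[0,0,0],"dr":[0,0,0]},{"dp":[0,0,0],"dr":[0,0,0]},{"dp":[0,0,0],"dr":[0,0,0]},{"dp":[0,0,0],"dr":[0,0,0]},{"dp":[0,0,0],"dr":[0,0,0]},{"dp":[0,0,0],"dr":[0,0,0]},{"dp":[0,0,0],"dr":[0,0,0]},{"dp":[0,0,0],"dr":[0,0,0]}], "hand": 0.03}}

```text
time_s: 5.05
ee_pos: [0.4693, 0.3102, 0.0172]
eef_rot: [0.978, 0.211, 0.0, -0.0]
contact_force: [-0.7, 0.8, 2.5]
opening: 0.0332
finger_force: 1.4
```

The opening of 33 mm doesn't match the 48 mm over the pads, so I'll look.

```bash
python3 -c "
from h import *
s=get_state();print(s['opening'],s['finger_force'],s['ee_pos'],s['contact_force'])
c,p,d=shot('wrist')
c2,q,e=shot('side')
s=get_state();print(s['opening'],s['finger_force'])
a=p[100:400,120:520]; b=cv2.resize(q[290:390,240:400],None,fx=2.5,fy=3,interpolation=2)
cv2.imwrite('pics/w3.png',cv2.cvtColor(np.hstack([a,b]),4))
find('coil_center','side',c2);find('coil_connector','side',c2)
"
```

```text
0.033229729543781054 1.354327471576653 [0.46932182 0.31019963 0.01720082] [-0.70678128  0.78205423  2.48614487]
0.030374764972395874 1.6501102617054642
side coil_center [(0.91, array([0.4657, 0.3083, 0.0282]))]
side coil_connector [(0.85, array([0.5037, 0.3298, 0.0254]))]
```

View pics/w3.png

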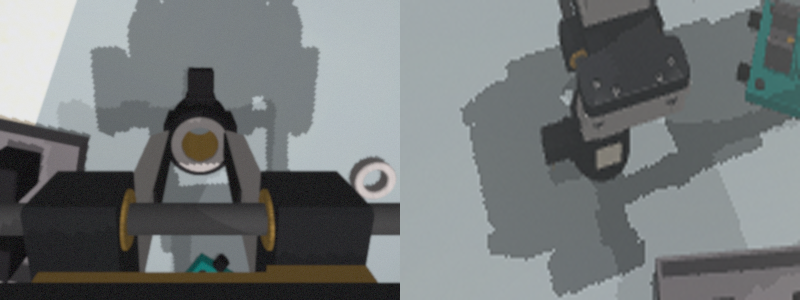

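```bash
python3 -c "
from h import *
s=get_state();c,p,d=shot('wrist')
W=cloud(c,d); T=(W-np.array(s['ee_pos']))@Rn.from_quat(s['eef_rot']).as_matrix()
m=(d>0)
for z in range(-90,12,8):
    k=T[m&(abs(T[...,2]-z/1e3)<.004)&(abs(T[...,1])<.07)&(abs(T[...,0])<.06)]*1000
    L=k[k[:,1]<0];Rr=k[k[:,1]>0]
    f=lambda a:(len(a),np.percentile(a[:,0],[2,98]).round(),np.percentile(a[:,1],[2,98]).round()) if len(a)>3 else None
    print(z,f(L),f(Rr))
print(get_state()['opening'],get_state()['finger_force'])
t=W[m&(W[...,2]>.0505)&(W[...,2]<.058)&(abs(W[...,0]-.47)<.04)&(abs(W[...,1]-.308)<.04)];print(len(t),t.mean(0))
"
```

```text
-90 (277, array([-5., 10.]), array([-26., -15.])) (276, array([-5., 10.]), array([15., 27.]))
-82 (232, array([-7., 10.]), array([-26., -15.])) (233, array([-7., 10.]), array([15., 27.]))
-74 (205, array([-6., 10.]), array([-26., -15.])) (205, array([-6., 10.]), array([15., 27.]))
-66 (166, array([-7., 10.]), array([-26., -15.])) (165, array([-7., 10.]), array([15., 27.]))
-58 (149, array([-7., 10.]), array([-27., -15.])) (147, array([-6., 10.]), array([15., 27.]))
-50 (128, array([-6., 10.]), array([-26., -15.])) (135, array([-6., 10.]), array([15., 27.]))
-42 (91, array([-7., 10.]), array([-25., -15.])) (89, array([-7., 10.]), array([15., 26.]))
-34 (1153, array([-21.,  21.]), array([-20.,  -0.])) (1165, array([-22.,  22.]), array([ 1., 25.]))
-26 (173, array([-12.,  22.]), array([-21.,  -0.])) (219, array([-13.,  22.]), array([ 1., 25.]))
-18 (508, array([-12.,  45.]), array([-19.,  -0.])) (769, array([-12.,  45.]), array([ 1., 22.]))
-10 (124, array([-12.,  46.]), array([-21.,  -0.])) (152, array([-13.,  45.]), array([ 1., 25.]))
-2 (96, array([-12.,  46.]), array([-21.,  -0.])) (125, array([-13.,  46.]), array([ 1., 25.]))
6 (59, array([-13.,  19.]), array([-17.,  -0.])) (75, array([-13.,  18.]), array([ 1., 21.]))
0.030144460671510543 2.049520256712185
2050 [0.471263   0.3106104  0.05273129]
```

```bash
python3 -c "
from h import *
W=np.load('w2.npz')['W']; h=W[230:262,170:245]
R=Rn.from_quat([0.976,.218,-.001,0]).as_matrix(); 
T=(W-np.array([.4798,.3046,.2202]))@R*1000
for z in range(-60,20,6):
    m=(abs(T[...,2]-z)<3)&(abs(T[...,1])<70)&(abs(T[...,0])<40); k=T[m]
    print(z,len(k),np.percentile(k[:,:2],[2,98],axis=0).round() if len(k)>3 else '')
"
```

```text
-60 351 [[ -7. -60.]
 [ 10.  56.]]
-54 339 [[ -7. -60.]
 [ 10.  56.]]
-48 286 [[ -7. -60.]
 [ 10.  56.]]
-42 234 [[ -7. -58.]
 [ 10.  53.]]
-36 109 [[ -7. -53.]
 [ 10.  49.]]
-30 0 
-24 0 
-18 0 
-12 0 
-6 0 
0 0 
6 0 
12 0 
18 0
```

The depth data shows the real fingertips end about 37 mm short of the reported TCP, so the fingers closed on the coil's top face at 54 mm. From here on I use tip height = reported z + 0.037. I'll lift, open, and go down again to a reported z of −0.020.

Request:
{"fn": "step_arm", "kwargs": {"series": [{"dp":[0,0,-0.015],"dr":[0,0,0]},{"dp":[0,0.002,-0.02],"dr":[0,0,0]},{"dp":[0,0.002,-0.02],"dr":[0,0,0]},{"dp":[0,0.002,-0.02],"dr":[0,0,0]},{"dp":[0,0.002,-0.02],"dr":[0,0,0]},{"dp":[0,0.002,-0.02],"dr":[0,0,0]},{"dp":[0,0.002,-0.02],"dr":[0,0,0]},{"dp":[0,0.002,-0.02],"dr":[0,0,0]}], "hand": 0.094}}

```text
time_s: 6.1
ee_pos: [0.4697, 0.308, 0.0366]
eef_rot: [0.978, 0.211, -0.0, 0.0]
contact_force: [0.1, -0.1, -0.1]
opening: 0.0903
finger_force: 0.0
```

```bash
cat >> h.py <<'E'
def coilfit(c,d,x,y,ztop=.054):
    W=cloud(c,d)
    t=W[(d>0)&(abs(W[...,0]-x)<.035)&(abs(W[...,1]-y)<.035)&(W[...,2]>ztop-.006)&(W[...,2]<ztop+.005)]
    (cx,cy),r=cv2.minEnclosingCircle(t[:,:2].astype(np.float32))
    k=W[(d>0)&(abs(W[...,2]-ztop+.018)<.006)]; rr=np.hypot(k[:,0]-cx,k[:,1]-cy); k=k[(rr>.030)&(rr<.05)]
    a=np.arctan2(k[:,1]-cy,k[:,0]-cx)
    print('coil',round(cx,4),round(cy,4),'r',round(r,4),'z',np.median(t[:,2]).round(4),'yaw',np.degrees(np.median(a)).round(1),len(k))
    return cx,cy
E
python3 -c "
from h import *
c,p,d=shot('wrist')
cx,cy=coilfit(c,d,.47,.309)
s=get_state();print(s['opening'])
go(cx,cy,-.02,24)"
```

```text
coil 0.47 0.3082 r 0.0266 z 0.0521 yaw 23.6 546
0.09280060524728526
t 6.15 pos [0.4697 0.3081 0.0367] dp [ 0.0004 -0.      0.0567] dr [0.01 0.01 0.33] q [ 0.46  0.36  1.73 -0.    1.05  1.6 ]
```

Request:
{"fn": "step_arm", "kwargs": {"series": [{"dp":[0,0,0.025],"dr":[0,0,0]},{"dp":[0,0,0.045],"dr":[0,0,0]},{"dp":[0,0,0.056],"dr":[0,0,0]},{"dp":[0,0,0.056],"dr":[0,0,0]}]}}

```text
time_s: 6.55
ee_pos: [0.4685, 0.3074, -0.0206]
eef_rot: [0.978, 0.211, -0.002, 0.0]
contact_force: [0.5, 0.4, -1.0]
opening: 0.0939
finger_force: 0.0
```

Request:
{"fn": "step_arm", "kwargs": {"series": [{"dp":[0,0,0],"dr":[0,0,0]},{"dp":[0,0,0],"dr":[0,0,0]},{"dp":[0,0,0],"dr":[0,0,0]},{"dp":[0,0,0],"dr":[0,0,0]},{"dp":[0,0,0],"dr":[0,0,0]},{"dp":[0,0,0],"dr":[0,0,0]},{"dp":[0,0,0],"dr":[0,0,0]}], "hand": 0.03}}

```text
time_s: 7.25
ee_pos: [0.4699, 0.3082, -0.019]
eef_rot: [0.978, 0.211, 0.0, -0.0]
contact_force: [-0.8, 0.1, 1.8]
opening: 0.0477
finger_force: 29.9
```

Request:
{"fn": "step_arm", "kwargs": {"series": [{"dp":[0,0,-0.03],"dr":[0,0,0]},{"dp":[0,0,-0.07],"dr":[0,0,0]},{"dp":[0,0,-0.12],"dr":[0,0,0]},{"dp":[0,0,-0.12],"dr":[0,0,0]},{"dp":[0,0,-0.12],"dr":[0,0,0]}]}}

```text
time_s: 7.75
ee_pos: [0.4699, 0.3082, 0.1013]
eef_rot: [0.978, 0.211, 0.001, -0.0]
contact_force: [0.5, 0.5, -3.1]
opening: 0.0482
finger_force: 29.9
```

```bash
python3 -c "
from h import *
c,p,d=shot('wrist'); cx,cy=coilfit(c,d,.47,.308,.054+.12); s=get_state();print(s['opening'],s['finger_force'],s['contact_force'])
W=np.load('w1.npz')['W']
m=(abs(W[...,0]-.48)<.1)&(abs(W[...,1])<.07)&(W[...,2]>.005)&(W[...,2]<.06)
t=W[m&(W[...,2]<.016)][:,:2]; print('base',len(t),cv2.minAreaRect(t.astype(np.float32)))
t=W[m&(W[...,2]>.035)]; print('fork',len(t),t.mean(0),cv2.minAreaRect(t[:,:2].astype(np.float32)))
go(.50,.10,.14,-10)"
```

```text
coil 0.4788 0.311 r 0.0352 z 0.1725 yaw 26.1 595
0.0477114436573258 29.933129847049713 [-0.78218593 -0.79694216 -3.61508361]
base 3417 ((0.4924752712249756, 0.0016392208635807037), (0.08406003564596176, 0.13369648158550262), 80.06476593017578)
fork 170 [ 0.52793159 -0.0046623   0.04115429] ((0.5277929902076721, -0.004496045410633087), (0.038553446531295776, 0.021868592128157616), 80.29618072509766)
t 7.8 pos [0.4685 0.3074 0.0997] dp [-0.0569  0.202  -0.0401] dr [ 0.06  0.14 34.33] q [ 0.46  0.3   1.64 -0.    1.2   1.6 ]
```

Request:
{"fn": "step_arm", "kwargs": {"series": [{"dp":[-0.02,0.05,-0.05],"dr":[0,0,34.3]},{"dp":[-0.0785,0.2026,-0.05],"dr":[0,0,34.3]},{"dp":[-0.0785,0.2026,-0.05],"dr":[0,0,34.3]},{"dp":[-0.0785,0.2026,-0.05],"dr":[0,0,34.3]},{"dp":[-0.0785,0.2026,-0.05],"dr":[0,0,34.3]},{"dp":[-0.0785,0.2026,-0.05],"dr":[0,0,34.3]},{"dp":[-0.0785,0.2026,-0.05],"dr":[0,0,34.3]},{"dp":[-0.0785,0.2026,-0.05],"dr":[0,0,34.3]}]}}

```text
time_s: 8.6
ee_pos: [0.4806, 0.0919, 0.1493]
eef_rot: [0.996, -0.087, -0.002, -0.0]
contact_force: [-0.4, -0.5, -2.1]
opening: 0.0479
finger_force: 29.9
```

```bash
cat >> h.py <<'E'
def nestfit(W):
    m=(abs(W[...,0]-.49)<.09)&(abs(W[...,1])<.06)
    t=W[m&(W[...,2]>.036)&(W[...,2]<.05)]; r=cv2.minAreaRect(t[:,:2].astype(np.float32)); print('fork',len(t),r)
    t=W[m&(W[...,2]>.006)&(W[...,2]<.016)]; print('base',cv2.minAreaRect(t[:,:2].astype(np.float32)))
E
python3 -c "
from h import *
for i in range(2):
    c,p,d=shot('wrist'); W=cloud(c,d); nestfit(W); find('nest_seat','wrist',c); find('nest_fork','wrist',c)
cv2.imwrite('pics/w4.png',cv2.cvtColor(p,4))
go(.4817,.0036,.06,-9.9)"
```

```text
fork 303 ((0.5274533629417419, -0.004620727151632309), (0.03916524350643158, 0.021820522844791412), 81.832275390625)
base ((0.4925214946269989, 0.0015816688537597656), (0.08401282876729965, 0.13358736038208008), 80.17066955566406)
wrist nest_seat [(0.98, array([0.4785, 0.0055, 0.0134])), (0.79, array([0.2819, 0.2274, 0.015 ])), (0.59, array([ 0.4204, -0.1624,  0.0107]))]
wrist nest_fork [(0.92, array([ 0.4696, -0.1685,  0.029 ])), (0.77, array([ 0.5296, -0.0066,  0.0255]))]
fork 306 ((0.5277083516120911, -0.004721911624073982), (0.03925260156393051, 0.02187040075659752), 80.1496353149414)
base ((0.492885947227478, 0.001398961991071701), (0.08431608229875565, 0.13257890939712524), 80.11817932128906)
wrist nest_seat [(0.86, array([ 0.4215, -0.1634,  0.0085])), (0.84, array([0.2807, 0.2265, 0.0139])), (0.68, array([0.4817, 0.0066, 0.0111]))]
wrist nest_fork [(0.92, array([ 0.4685, -0.1692,  0.03  ])), (0.83, array([ 0.5291, -0.0071,  0.0271]))]
t 8.9 pos [0.4816 0.0919 0.1507] dp [0.0153 0.087  0.0907] dr [0.   0.02 0.01] q [0.05 0.16 1.71 0.   1.28 1.79]
```

View pics/w4.png

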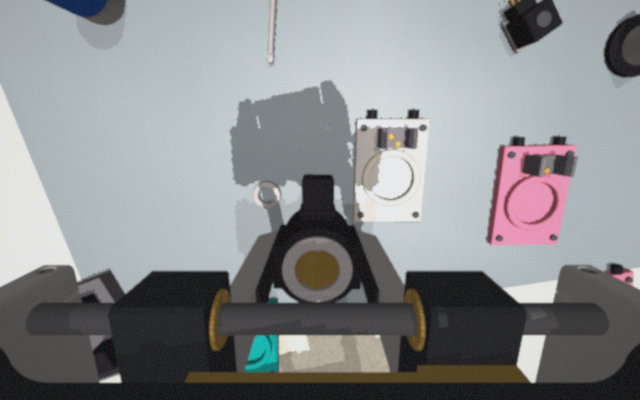

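```bash
python3 -c "
from h import *
s=get_state();c,p,d=shot('wrist')
W=cloud(c,d); T=(W-np.array(s['ee_pos']))@Rn.from_quat(s['eef_rot']).as_matrix()*1000
m=(d>0)&(abs(T[...,1])<30)
k=T[m&(abs(T[...,2]+55)<5)&(T[...,0]>30)&(T[...,0]<60)]; print('conn',len(k),np.percentile(k,[2,50,98],axis=0).round(1))
k=T[m&(abs(T[...,2]+73)<5)&(abs(T[...,0])<30)]; 
print('top z',np.median(k[:,2]))
k=k[(abs(k[:,1])<12)]; print('top',len(k),np.percentile(k,[1,50,99],axis=0).round(1))
go(.4813,.0034,.045,-9.9)"
```

```text
conn 943 [[ 30.2  -7.7 -55.5]
 [ 38.5   0.6 -54.3]
 [ 46.    9.4 -51.6]]
top z -71.4283857647713
top 2049 [[-19.8 -11.9 -73.6]
 [ 10.9  -0.4 -71.8]
 [ 22.7  11.9 -68.4]]
t 8.95 pos [0.4817 0.0918 0.1508] dp [0.0149 0.0871 0.1058] dr [ 0.01  0.   -0.  ] q [ 0.05  0.16  1.71 -0.    1.28  1.79]
```

Request:
{"fn": "step_arm", "kwargs": {"series": [{"dp":[0.008,0.045,0],"dr":[0,0,0]},{"dp":[0.015,0.087,0.03],"dr":[0,0,0]},{"dp":[0.015,0.087,0.07],"dr":[0,0,0]},{"dp":[0.015,0.087,0.096],"dr":[0,0,0]},{"dp":[0.015,0.087,0.106],"dr":[0,0,0]},{"dp":[0.015,0.087,0.106],"dr":[0,0,0]},{"dp":[0.015,0.087,0.106],"dr":[0,0,0]}]}}

```text
time_s: 9.65
ee_pos: [0.4828, 0.003, 0.0459]
eef_rot: [0.996, -0.087, 0.001, 0.0]
contact_force: [0.7, 0.3, -2.0]
opening: 0.0479
finger_force: 29.9
```

```bash
python3 -c "
from h import *
c,p,d=shot('wrist'); c2,q,e=shot('side'); find('coil_center','side',c2); find('coil_connector','side',c2);find('nest_fork','side',c2)
cs,r,g=shot('scene');find('coil_center','scene',cs); find('coil_connector','scene',cs);find('nest_fork','scene',cs)
a=p[80:280,200:440]; b=q[180:270,270:380]; e2=r[190:260,290:375]
f=lambda i:cv2.resize(i,(400,300),interpolation=2)
cv2.imwrite('pics/w5.png',cv2.cvtColor(np.vstack([np.hstack([f(a),f(b)]),np.hstack([f(e2),f(e2)*0])]),4))
go(.4813,.0034,-.007,-9.9)"
```

```text
side coil_center [(0.88, array([0.4757, 0.0058, 0.0949]))]
side coil_connector [(0.85, array([0.5181, 0.0022, 0.0924]))]
side nest_fork [(0.93, array([ 0.2802, -0.2562,  0.0336])), (0.89, array([0.3265, 0.2179, 0.0334])), (0.84, array([ 0.5232, -0.0055,  0.0288])), (0.66, array([ 0.4754, -0.4027,  0.033 ]))]
scene coil_center [(0.84, array([ 0.4809, -0.0018,  0.093 ])), (0.22, array([0.7302, 0.0969, 0.0023]))]
scene coil_connector [(0.6, array([0.4769, 0.0019, 0.0075])), (0.55, array([ 0.5221, -0.0071,  0.0967]))]
scene nest_fork [(0.93, array([ 0.5295, -0.0062,  0.0307])), (0.77, array([ 0.472 , -0.1721,  0.0325])), (0.63, array([ 0.4789, -0.4032,  0.0303])), (0.61, array([0.3265, 0.2168, 0.0307]))]
t 10.1 pos [0.4816 0.0029 0.0452] dp [-0.0005 -0.0004  0.0522] dr [ 0.   -0.04 -0.06] q [-0.14  0.24  1.89 -0.    1.01  1.61]
```

View pics/w5.png

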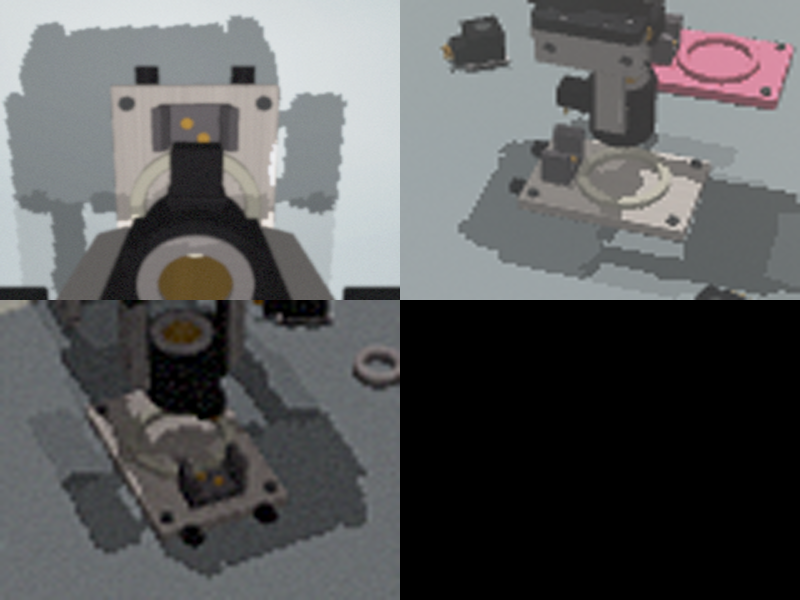

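The connector, at crop column 195, lines up with the middle of the fork, and the coil hangs upright over the ring. I'll lower it gently.

Request:
{"fn": "step_arm", "kwargs": {"series": [{"dp":[-0.0005,-0.0005,0.015],"dr":[0,0,0]},{"dp":[-0.0005,-0.0005,0.027],"dr":[0,0,0]},{"dp":[-0.0005,-0.0005,0.034],"dr":[0,0,0]},{"dp":[-0.0005,-0.0005,0.039],"dr":[0,0,0]},{"dp":[-0.0005,-0.0005,0.043],"dr":[0,0,0]},{"dp":[-0.0005,-0.0005,0.046],"dr":[0,0,0]},{"dp":[-0.0005,-0.0005,0.047],"dr":[0,0,0]}]}}

```text
time_s: 10.8
ee_pos: [0.4811, 0.0034, -0.0022]
eef_rot: [0.996, -0.087, 0.0, 0.0]
contact_force: [0.1, -0.1, -2.3]
opening: 0.0478
finger_force: 29.9
```

Request:
{"fn": "step_arm", "kwargs": {"series": [{"dp":[0,0,0.001],"dr":[0,0,0]},{"dp":[0,0,0.002],"dr":[0,0,0]},{"dp":[0,0,0.003],"dr":[0,0,0]},{"dp":[0,0,0.004],"dr":[0,0,0]},{"dp":[0,0,0.0045],"dr":[0,0,0]},{"dp":[0,0,0.0045],"dr":[0,0,0]},{"dp":[0,0,0.0045],"dr":[0,0,0]}]}}

```text
time_s: 11.5
ee_pos: [0.4811, 0.0034, -0.0066]
eef_rot: [0.996, -0.087, 0.0, 0.0]
contact_force: [-0.3, -0.3, -3.4]
opening: 0.0481
finger_force: 29.9
```

Request:
{"fn": "step_arm", "kwargs": {"series": [{"dp":[0,0,0.0005],"dr":[0,0,0]},{"dp":[0,0,0.001],"dr":[0,0,0]},{"dp":[0,0,0.001],"dr":[0,0,0]},{"dp":[0,0,0.001],"dr":[0,0,0]}]}}

```text
time_s: 11.9
ee_pos: [0.4812, 0.0034, -0.007]
eef_rot: [0.996, -0.087, 0.0, 0.0]
contact_force: [-2.1, 0.7, 5.1]
opening: 0.0478
finger_force: 29.9
```

Contact came at −0.0070, exactly the seated height. I'll release.

Request:
{"fn": "step_arm", "kwargs": {"series": [{"dp":[0,0,0],"dr":[0,0,0]},{"dp":[0,0,0],"dr":[0,0,0]},{"dp":[0,0,0],"dr":[0,0,0]},{"dp":[0,0,0],"dr":[0,0,0]},{"dp":[0,0,-0.03],"dr":[0,0,0]},{"dp":[0,0,-0.07],"dr":[0,0,0]},{"dp":[0,0,-0.12],"dr":[0,0,0]},{"dp":[0,0,-0.17],"dr":[0,0,0]}], "hand": 0.08}}

```text
time_s: 12.7
ee_pos: [0.4804, 0.0036, 0.1638]
eef_rot: [0.996, -0.087, -0.001, 0.0]
contact_force: [1.5, -0.1, -0.3]
opening: 0.0799
finger_force: 0.0
```

```bash
python3 -c "
from h import *
import time
shot('wrist');shot('wrist')
c,p,d=shot('wrist'); coilfit(c,d,.4813,.0034,.066); W=cloud(c,d); np.savez('w6.npz',p=p,W=W)
find('probe_grip','wrist',c);find('chamber_top','wrist',c);find('coil_center','wrist',c)
c2,q,e=shot('side'); find('coil_center','side',c2)
a=p[80:280,200:440]; b=q[180:270,270:380]
f=lambda i:cv2.resize(i,(400,300),interpolation=2)
cv2.imwrite('pics/w6.png',cv2.cvtColor(np.hstack([f(a),f(b)]),4))
go(.55,-.24,.24,0)"
```

```text
coil 0.4818 0.0032 r 0.0264 z 0.0641 yaw -10.2 286
wrist probe_grip []
wrist chamber_top [(0.84, array([ 0.5778, -0.2813,  0.0756]))]
wrist coil_center [(0.84, array([0.4795, 0.0024, 0.0442]))]
side coil_center [(0.83, array([0.4733, 0.0028, 0.0425])), (0.44, array([ 0.5206, -0.0048,  0.0373]))]
t 13.1 pos [0.4795 0.0037 0.1603] dp [ 0.1113  0.2278 -0.0801] dr [-0.01  0.24 -9.97] q [-0.14  0.14  1.71 -0.    1.3   1.61]
```

View pics/w6.png

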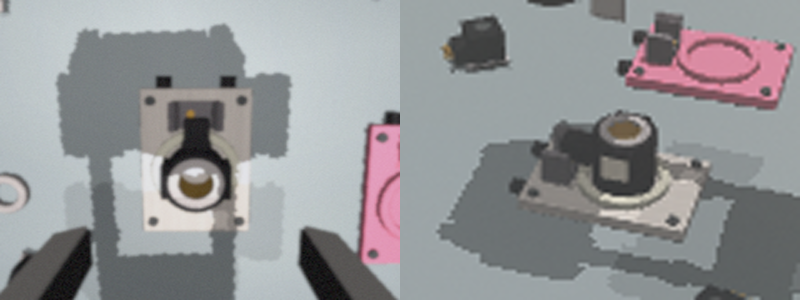

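The coil sits upright in the ring, at crop (197,180) in the wrist view, with its connector between the cheeks. Its top reads 64 mm, with the same −2 mm bias as before. On to the probe.

Request:
{"fn": "step_arm", "kwargs": {"series": [{"dp":[0,0,-0.05],"dr":[0,0,0]},{"dp":[0.147,0.259,-0.07],"dr":[0,0,-10]},{"dp":[0.147,0.259,-0.07],"dr":[0,0,-10]},{"dp":[0.147,0.259,-0.07],"dr":[0,0,-10]},{"dp":[0.147,0.259,-0.07],"dr":[0,0,-10]},{"dp":[0.147,0.259,-0.07],"dr":[0,0,-10]},{"dp":[0.147,0.259,-0.07],"dr":[0,0,-10]},{"dp":[0.147,0.259,-0.07],"dr":[0,0,-10]}], "hand": 0.06}}

```text
time_s: 13.9
ee_pos: [0.5818, -0.2831, 0.2288]
eef_rot: [1.0, -0.002, -0.001, 0.001]
contact_force: [-0.1, 0.2, -1.2]
opening: 0.0601
finger_force: 0.0
```

```bash
cat >> h.py <<'E'
def probefit(c,d,x=.579,y=-.283,lo=.148,hi=.166):
    W=cloud(c,d)
    t=W[(d>0)&(abs(W[...,0]-x)<.035)&(abs(W[...,1]-y)<.035)&(W[...,2]>lo)&(W[...,2]<hi)]
    print('probe top',len(t),np.percentile(t[:,2],[5,50,95]).round(4),t.mean(0).round(4),cv2.minAreaRect(t[:,:2].astype(np.float32)))
E
python3 -c "
from h import *
shot('wrist')
c,p,d=shot('wrist','pics/w7.png')
find('probe_grip','wrist',c);find('chamber_top','wrist',c)
probefit(c,d)
go(.579,-.283,.15,0)"
```

```text
wrist probe_grip [(0.7, array([ 0.5802, -0.2821,  0.1201]))]
wrist chamber_top [(0.7, array([ 0.5777, -0.281 ,  0.0775]))]
probe top 650 [0.1538 0.1576 0.1597] [ 0.5806 -0.2824  0.1573] ((0.5795669555664062, -0.28238925337791443), (0.029514288529753685, 0.0220048688352108), 27.710376739501953)
t 14.1 pos [ 0.5802 -0.2757  0.2311] dp [-0.001   0.0075  0.081 ] dr [-0.13  0.14  0.05] q [-0.55  0.36  1.23  0.    1.56  1.02]
```

View pics/w7.png

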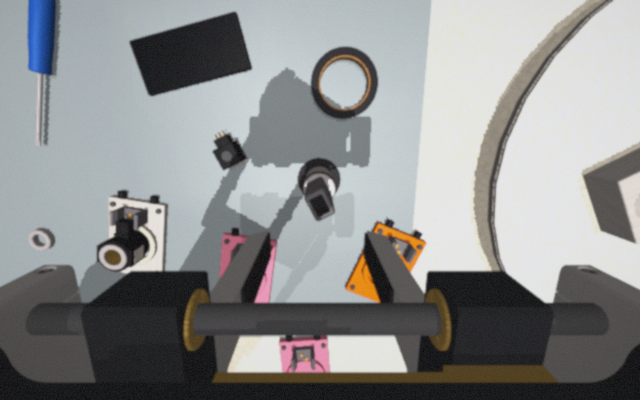

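The probe's top is at (320,205), measured as 29.5 × 22 mm at 158 mm height and turned 27.7°, which agrees with the sizes given. I'll turn to it and lower most of the way.

Request:
{"fn": "step_arm", "kwargs": {"series": [{"dp":[-0.0006,0.0068,0],"dr":[0,0,-8]},{"dp":[-0.0006,0.0068,0],"dr":[0,0,-16]},{"dp":[-0.0006,0.0068,0],"dr":[0,0,-23]},{"dp":[-0.0006,0.0068,0],"dr":[0,0,-27.7]},{"dp":[-0.0006,0.0068,0.02],"dr":[0,0,-27.7]},{"dp":[-0.0006,0.0068,0.045],"dr":[0,0,-27.7]},{"dp":[-0.0006,0.0068,0.05],"dr":[0,0,-27.7]},{"dp":[-0.0006,0.0068,0.05],"dr":[0,0,-27.7]}]}}

```text
time_s: 14.9
ee_pos: [0.5796, -0.282, 0.1819]
eef_rot: [0.971, 0.24, -0.001, -0.001]
contact_force: [0.9, -0.9, 0.0]
opening: 0.06
finger_force: 0.0
```

```bash
python3 -c "
from h import *
shot('wrist')
for i in range(2):
    c,p,d=shot('wrist')
    probefit(c,d)
go(.5796,-.2825,.063,27.7)"
```

```text
probe top 886 [0.154  0.1577 0.1595] [ 0.5804 -0.2817  0.1573] ((0.5790764093399048, -0.28257402777671814), (0.030104367062449455, 0.02149394154548645), 27.428125381469727)
probe top 881 [0.1539 0.1575 0.1595] [ 0.5804 -0.2817  0.1573] ((0.5790293216705322, -0.28247925639152527), (0.03076411411166191, 0.021664313971996307), 27.603290557861328)
t 15.05 pos [ 0.5811 -0.2837  0.1839] dp [-0.0009 -0.002   0.1209] dr [ 0.12 -0.07  0.07] q [-0.56  0.38  1.32  0.    1.45  0.52]
```

Request:
{"fn": "step_arm", "kwargs": {"series": [{"dp":[-0.001,-0.0015,0.03],"dr":[0,0,0]},{"dp":[-0.001,-0.0015,0.06],"dr":[0,0,0]},{"dp":[-0.001,-0.0015,0.09],"dr":[0,0,0]},{"dp":[-0.001,-0.0015,0.11],"dr":[0,0,0]},{"dp":[-0.001,-0.0015,0.121],"dr":[0,0,0]},{"dp":[-0.001,-0.0015,0.121],"dr":[0,0,0]},{"dp":[-0.001,-0.0015,0.121],"dr":[0,0,0]}]}}

```text
time_s: 15.75
ee_pos: [0.5798, -0.2836, 0.0627]
eef_rot: [0.971, 0.24, 0.001, 0.001]
contact_force: [0.0, -0.8, 0.4]
opening: 0.06
finger_force: 0.0
```

Request:
{"fn": "step_arm", "kwargs": {"series": [{"dp":[0,0,0],"dr":[0,0,0]},{"dp":[0,0,0],"dr":[0,0,0]},{"dp":[0,0,0],"dr":[0,0,0]},{"dp":[0,0,0],"dr":[0,0,0]},{"dp":[0,0,0],"dr":[0,0,0]},{"dp":[0,0,0],"dr":[0,0,0]},{"dp":[0,0,0],"dr":[0,0,0]}], "hand": 0.01}}

```text
time_s: 16.45
ee_pos: [0.5788, -0.283, 0.0615]
eef_rot: [0.971, 0.24, 0.0, 0.0]
contact_force: [-0.5, 0.1, 0.4]
opening: 0.0215
finger_force: 30.0
```

```bash
python3 -c "
from h import *
s=get_state();print(s['opening'],s['finger_force'],s['contact_force'],s['wrist_torque'])
for i in range(4):
    c,p,d=shot('wrist'); s=get_state(); print(np.round(s['ee_pos'],4))
probefit(c,d)
go(.579,-.2825,.18,27.7)"
```

```text
0.021545976862838268 30.000112652778625 [-0.4553159   0.05197849  0.37670484] [-0.0176303   0.09967125  0.00565567]
[ 0.5788 -0.283   0.0615]
[ 0.5788 -0.283   0.0615]
[ 0.5788 -0.283   0.0616]
[ 0.5788 -0.283   0.0615]
probe top 3153 [0.1496 0.1573 0.1628] [ 0.5857 -0.2796  0.1568] ((0.5834046006202698, -0.2808031141757965), (0.021739108487963676, 0.046723101288080215), 27.128673553466797)
t 16.65 pos [ 0.5788 -0.283   0.0615] dp [ 0.0004 -0.0003 -0.1185] dr [ 0.   -0.    0.03] q [-0.56  0.45  1.51 -0.    1.18  0.52]
```

Gripped at 21.5 mm. I'll lift it straight up 0.12 m.

Request:
{"fn": "step_arm", "kwargs": {"series": [{"dp":[0,0,-0.01],"dr":[0,0,0]},{"dp":[0,0,-0.03],"dr":[0,0,0]},{"dp":[0,0,-0.055],"dr":[0,0,0]},{"dp":[0,0,-0.08],"dr":[0,0,0]},{"dp":[0,0,-0.105],"dr":[0,0,0]},{"dp":[0,0,-0.12],"dr":[0,0,0]},{"dp":[0,0,-0.12],"dr":[0,0,0]},{"dp":[0,0,-0.12],"dr":[0,0,0]}]}}

```text
time_s: 17.45
ee_pos: [0.5786, -0.2829, 0.1812]
eef_rot: [0.971, 0.24, -0.0, 0.0]
contact_force: [-0.1, 0.6, -2.3]
opening: 0.0217
finger_force: 30.0
```

```bash
python3 -c "
from h import *
for n in ['side','scene']:
    c,p,d=shot(n); r1=find('probe_tip',n,c); find('probe_grip',n,c)
    W=cloud(c,d)
    # stem/tip and body axis from cloud
    m=(d>0)&(abs(W[...,0]-.579)<.03)&(abs(W[...,1]+.283)<.03)
    for z0,z1 in [(.13,.15),(.15,.17),(.17,.19),(.21,.24),(.24,.27)]:
        k=W[m&(W[...,2]>z0)&(W[...,2]<z1)]; print(z0,len(k),k.mean(0).round(4) if len(k) else '')
    k=W[m&(W[...,2]>.09)]; print('min z',np.sort(k[:,2])[:5])
s=get_state();print(s['opening'])
go(.4815,-.10,.20,-10)"
```

```text
side probe_tip [(0.44, array([ 0.5755, -0.2839,  0.1293]))]
side probe_grip [(0.69, array([ 0.5764, -0.2805,  0.2397]))]
0.13 12 [ 0.5757 -0.2798  0.14  ]
0.15 15 [ 0.5765 -0.2804  0.1608]
0.17 18 [ 0.5764 -0.2799  0.1802]
0.21 96 [ 0.5744 -0.2689  0.2252]
0.24 119 [ 0.5738 -0.2661  0.2551]
min z [0.13070639 0.13086366 0.13560266 0.13606466 0.13691169]
scene probe_tip [(0.82, array([ 0.576 , -0.2853,  0.1279]))]
scene probe_grip [(0.75, array([ 0.58  , -0.2815,  0.2354]))]
0.13 19 [ 0.5829 -0.2834  0.1414]
0.15 19 [ 0.5827 -0.2834  0.1607]
0.17 16 [ 0.5824 -0.2837  0.1778]
0.21 151 [ 0.5917 -0.2837  0.2279]
0.24 212 [ 0.5913 -0.2863  0.2552]
min z [0.1247737  0.12718935 0.1292938  0.13238319 0.13267804]
0.021835257838422422
t 17.75 pos [ 0.5783 -0.2828  0.1803] dp [-0.0007 -0.2069 -0.0193] dr [-0.07  0.08 37.73] q [-0.56  0.38  1.33 -0.    1.44  0.52]
```

The stem hangs upright on the TCP axis with its tip at about 0.128 m, as expected. I'll carry it smoothly to above the coil.

Request:
{"fn": "step_arm", "kwargs": {"series": [{"dp":[0.002,-0.015,0],"dr":[0,0,0]},{"dp":[0.007,-0.045,0],"dr":[0,0,0]},{"dp":[0.013,-0.085,0],"dr":[0,0,0]},{"dp":[0.02,-0.125,0],"dr":[0,0,0]},{"dp":[0.026,-0.165,0],"dr":[0,0,0]},{"dp":[0.0325,-0.205,0],"dr":[0,0,0]},{"dp":[0.038,-0.24,0],"dr":[0,0,0]},{"dp":[0.042,-0.265,0],"dr":[0,0,0]}]}}

```text
time_s: 18.55
ee_pos: [0.4905, -0.0259, 0.1814]
eef_rot: [0.971, 0.24, -0.0, -0.001]
contact_force: [0.9, -0.7, -0.8]
opening: 0.0212
finger_force: 30.0
```

Request:
{"fn": "step_arm", "kwargs": {"series": [{"dp":[0.003,-0.018,0],"dr":[0,0,0]},{"dp":[0.005,-0.03,0],"dr":[0,0,0]},{"dp":[0.0053,-0.0333,0],"dr":[0,0,0]},{"dp":[0.0053,-0.0333,0],"dr":[0,0,0]},{"dp":[0.0053,-0.0333,0],"dr":[0,0,0]}]}}

```text
time_s: 19.05
ee_pos: [0.4822, 0.0024, 0.1813]
eef_rot: [0.971, 0.239, 0.0, 0.0]
contact_force: [0.2, -1.6, 0.2]
opening: 0.0221
finger_force: 30.0
```

```bash
python3 -c "
from h import *
for n in ['side','scene']:
    c,p,d=shot(n); find('probe_tip',n,c); find('coil_center',n,c)
    W=cloud(c,d); m=(d>0)&(abs(W[...,0]-.4815)<.025)&(abs(W[...,1]-.0033)<.025)
    v=c[4][:2]-np.array([.4815,.0033]); v/=np.linalg.norm(v)
    for z0,z1 in [(.13,.145),(.145,.16),(.16,.175),(.175,.19)]:
        k=W[m&(W[...,2]>z0)&(W[...,2]<z1)]; print(z0,len(k),(k.mean(0)[:2]-v*.0035).round(4) if len(k) else '')
    k=W[m&(W[...,2]>.058)&(W[...,2]<.07)]; print('coil top',len(k),cv2.minEnclosingCircle(k[:,:2].astype(np.float32)), k[:,2].max())
    a=c
s=get_state();print(s['opening'])
go(.4814,.0033,.12,27.7)"
```

```text
side probe_tip [(0.7, array([0.4776, 0.0015, 0.1291])), (0.66, array([ 0.7466, -0.1109, -0.0009]))]
side coil_center [(0.93, array([0.4742, 0.0034, 0.0414]))]
0.13 12 [0.4807 0.0023]
0.145 16 [0.4811 0.0022]
0.16 17 [0.4806 0.0016]
0.175 23 [0.4803 0.0016]
coil top 168 ((0.479288786649704, 0.004008467309176922), 0.026487262919545174) 0.06979916150482257
scene probe_tip [(0.5, array([ 0.4815, -0.0022,  0.1274]))]
scene coil_center [(0.83, array([ 0.4765, -0.0007,  0.0375]))]
0.13 11 [0.4831 0.0023]
0.145 11 [0.483 0.002]
0.16 15 [0.4829 0.0021]
0.175 12 [0.4823 0.0023]
coil top 162 ((0.48237618803977966, 0.002729494124650955), 0.025672195479273796) 0.06955443474209244
0.02159290725050779
t 19.35 pos [0.482  0.0025 0.1812] dp [-0.0002 -0.001   0.0612] dr [ 0.    0.02 -0.02] q [-0.14  0.13  1.67 -0.    1.35  0.95]
```

Each camera on its own agrees with a shift of about (−1, +1) mm. I'll lower the probe in a straight line to mid-coil, which is a reported z of 0.0925.

Request:
{"fn": "step_arm", "kwargs": {"series": [{"dp":[-0.0004,-0.0013,0.008],"dr":[0,0,0]},{"dp":[-0.0004,-0.0013,0.022],"dr":[0,0,0]},{"dp":[-0.0004,-0.0013,0.036],"dr":[0,0,0]},{"dp":[-0.0004,-0.0013,0.045],"dr":[0,0,0]},{"dp":[-0.0004,-0.0013,0.048],"dr":[0,0,0]},{"dp":[-0.0004,-0.0013,0.048],"dr":[0,0,0]},{"dp":[-0.0004,-0.0013,0.048],"dr":[0,0,0]}]}}

```text
time_s: 20.05
ee_pos: [0.4814, 0.0039, 0.1337]
eef_rot: [0.971, 0.24, 0.0, 0.0]
contact_force: [0.7, 0.2, -0.9]
opening: 0.0217
finger_force: 30.0
```

```bash
python3 -c "
from h import *
im=[]
for n,(u,v) in [('side',(328,225)),('scene',(330,215))]:
    c,p,d=shot(n); im.append(cv2.resize(p[v-45:v+30,u-50:u+50],(400,300),interpolation=2))
    W=cloud(c,d); m=(d>0)&(abs(W[...,0]-.4815)<.025)&(abs(W[...,1]-.0033)<.025)
    v=c[4][:2]-np.array([.4815,.0033]); v/=np.linalg.norm(v)
    k=W[m&(W[...,2]>.09)&(W[...,2]<.14)]; print(len(k),(k.mean(0)[:2]-v*.0035).round(4))
    k=W[m&(W[...,2]>.058)&(W[...,2]<.07)]; print('coil top',len(k),cv2.minEnclosingCircle(k[:,:2].astype(np.float32)))
cv2.imwrite('pics/w8.png',cv2.cvtColor(np.hstack(im),4))
go(.4813,.0033,.0925,27.7)"
```

```text
51 [0.48   0.0036]
coil top 165 ((0.4802597463130951, 0.004768733866512775), 0.02602868154644966)
34 [0.4831 0.0046]
coil top 151 ((0.4826265573501587, 0.0025794943794608116), 0.025621172040700912)
t 20.15 pos [0.4814 0.0039 0.134 ] dp [-0.0005  0.0005  0.0415] dr [ 0.05 -0.06  0.03] q [-0.14  0.16  1.75 -0.    1.23  0.95]
```

View pics/w8.png

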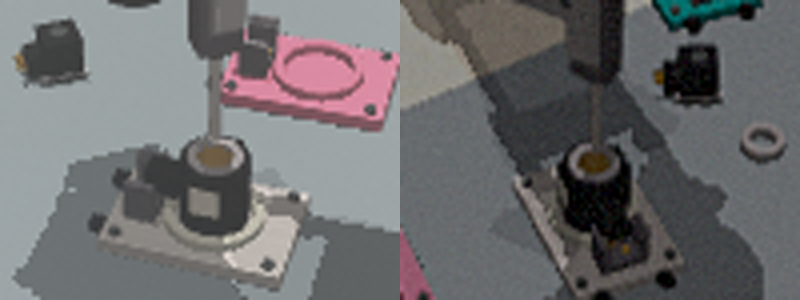

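The stem is over the bore in both views, at crop (213,140) with the bore at (213,155), and at (596,145) with the bore at (594,165). I'll lower it.

Request:
{"fn": "step_arm", "kwargs": {"series": [{"dp":[-0.0003,0.0005,0.005],"dr":[0,0,0]},{"dp":[-0.0003,0.0005,0.013],"dr":[0,0,0]},{"dp":[-0.0003,0.0005,0.022],"dr":[0,0,0]},{"dp":[-0.0003,0.0005,0.031],"dr":[0,0,0]},{"dp":[-0.0003,0.0005,0.038],"dr":[0,0,0]},{"dp":[-0.0003,0.0005,0.0415],"dr":[0,0,0]},{"dp":[-0.0003,0.0005,0.0415],"dr":[0,0,0]},{"dp":[-0.0003,0.0005,0.0415],"dr":[0,0,0]}]}}

```text
time_s: 20.95
ee_pos: [0.4811, 0.0034, 0.0919]
eef_rot: [0.971, 0.24, 0.0, 0.0]
contact_force: [0.2, 0.4, -0.4]
opening: 0.0216
finger_force: 30.0
```

Request:
{"fn": "step_arm", "kwargs": {"series": [{"dp":[0,0,0],"dr":[0,0,0]},{"dp":[0,0,0],"dr":[0,0,0]},{"dp":[0,0,0],"dr":[0,0,0]},{"dp":[0,0,0],"dr":[0,0,0]}]}}

```text
time_s: 21.35
ee_pos: [0.481, 0.0034, 0.092]
eef_rot: [0.971, 0.24, 0.0, 0.0]
contact_force: [0.1, 0.6, -0.9]
opening: 0.0216
finger_force: 30.0
```

```bash
python3 -c "
from h import *
im=[]
for n,(u,v) in [('side',(328,225)),('scene',(330,215))]:
    c,p,d=shot(n); im.append(cv2.resize(p[v-45:v+30,u-50:u+50],(400,300),interpolation=2))
    W=cloud(c,d); m=(d>0)&(abs(W[...,0]-.4815)<.025)&(abs(W[...,1]-.0033)<.025)
    v=c[4][:2]-np.array([.4815,.0033]); v/=np.linalg.norm(v)
    k=W[m&(W[...,2]>.077)&(W[...,2]<.105)]; print('stem',len(k),(k.mean(0)[:2]-v*.0035).round(4))
    k=W[m&(W[...,2]>.112)&(W[...,2]<.19)]; print('body lowest',np.sort(k[:,2])[:3])
    k=W[m&(W[...,2]>.058)&(W[...,2]<.07)]; print('coil top',len(k),cv2.minEnclosingCircle(k[:,:2].astype(np.float32)))
cv2.imwrite('pics/w9.png',cv2.cvtColor(np.hstack(im),4))
s=get_state();print(s['opening'],s['contact_force'],np.abs(s['dq']).max())
go(.4813,.0033,.0925,27.7)"
```

```text
stem 28 [0.4798 0.0037]
body lowest [0.11329996 0.11338572 0.11351043]
coil top 167 ((0.48006677627563477, 0.004358626436442137), 0.025953063741326332)
stem 20 [0.4811 0.0034]
body lowest [0.1120173  0.11418298 0.11426113]
coil top 152 ((0.4826211929321289, 0.002538527362048626), 0.02559724636375904)
0.021754082216995995 [ 0.87350326 -0.24419167 -0.92235309] 0.0020823683364474283
t 21.45 pos [0.4809 0.0034 0.092 ] dp [ 0.0003  0.0003 -0.0005] dr [ 0.01 -0.01  0.03] q [-0.14  0.19  1.82 -0.    1.13  0.95]
```

View pics/w9.png

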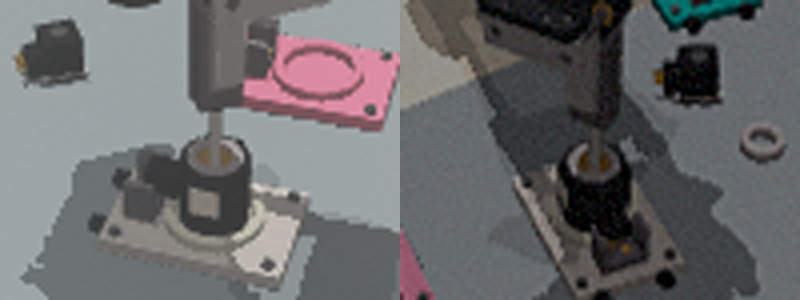

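The stem is centred in the bore in both views, nothing touches, and the arm is still. Handing in.

```bash
python3 -c "
from station import *
print(sign_off())"
```

```text
the job is handed in; nothing more can be done
None
```

The job is handed in: the coil is seated in the white-ringed nest with its connector between the fork cheeks, and the gripper is still holding the probe upright with its stem centred in the bore to about 1 mm and its tip half-way down. On the first grasp, the fingertips ended 37 mm short of the reported TCP and pressed lightly (about 2.5 N) on the coil's top; I corrected for this, and the job took about 21 of the 64 s.

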